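# Turn a flange over in the flip nest

## Robot

A 6-joint arm with a two-finger parallel gripper is mounted at the origin on a cart in front of the work surface, level with it; the furniture and walls round the work are solid. World frame = base frame: x ahead of the robot, y to its left, z up, the work surface at z = 0. Lengths are in mm, angles in degrees, forces in N, time in s.
With the tool pointing down it reaches from about 300 to 850 mm from the base axis. Payload 4.2 kg.
Tool frame: the origin (TCP) lies midway between the tips of the shut fingers; the grasp point (between the pads) lies 19 mm behind it (pinch_z is the distance from the TCP to the grasp point, in mm); z points along the fingers, y is the line along which they close (so a half turn about z gives the same grasp; the last joint's range is limited). The gripper opens to 91 mm and grips with 3 to 60 N. Pads are 32 mm wide; open, the fingers measure 118 mm over their backs; the gripper's body (76 mm by 178 mm) begins 60 mm behind the grasp point.
Start: joints at [-75.573, 18.312, 89.639, -0, 72.044, -1.146], TCP at [154.37, -553.907, 213.976] pointing down, gripper open.
Joint ranges: [-177.97, 177.97], [-48.28, 115.42], [12.27, 149.76], [-77.06, 257.06], [2.81, 150.46], [-146.56, 146.56]. Speed limits (degrees/s): [147.25, 147.25, 180, 180, 180, 180].

## Interface

Orientations are given as [roll, pitch, yaw] about the fixed x, y, z axes, in that order (R = Rz(yaw) Ry(pitch) Rx(roll)).
In Python, from workcell import * gives the robot as it stands.
- The arm moves only by the tool step_arm, never from a script. Its argument "steps" is a list of rows, each a list of 7 numbers: the turn, a rotation vector about the tool's x, y, z in degrees, then the shift along the tool's x, y, z in mm, then the opening, from 0 (shut) to 1 (fully open). In form: [[rx, ry, rz, x, y, z, hand], ...]. A call has exactly 8 rows; each row shifts and turns the commanded pose from where the row before left it, along the tool's axes as they then stand; what a row does not reach is not made up. A row lasts 1/8 s, in which the tool goes at most 62.5 mm and 10.7 degrees, less where a joint would pass 70% of its speed; a pose out of reach is approached as far as the arm can. A call is refused whole if a number of a shift passes 62.5 or a number of a turn 10.7, either way. A call with a gripper value outside its range is refused whole. The fingers move at their own pace and stop on an object; "force" is the grip in N (left out, the last holds). Time passes only in rows, so rows that do not move let the fingers close, or fill a call up. It gives the time, the measured TCP pose, the force, the opening and the grip force at its end, in the units of the state.
- state(): the state, without advancing time (a new reading comes with each control period).
- grab_frame(name): name is "side" or "top" or "wrist"; returns a dict with "image" (480x640x3 uint8, blue, green, red), "fovy" (degrees; the focal length in pixels is half the picture's height over the tangent of half this angle, whatever the lens; pixels are square), "cx", "cy" (the principal point, pixels), "origin" and "rotation" of the camera in the world; the wrist camera has in their place "tool_from_camera" (4x4, takes a point from camera to tool coordinates, whose origin is the TCP and whose axes are the flange's). Camera axes: x right, y down, z forward; pixel columns grow to the right and rows downward; lengths in mm; the calibration is good to about 2 mm. A picture is of the moment at which its call begins: read the wrist's pose just before it. There is no depth.
- job_done(): hands the job in; it is judged then, once.
The state is a dict: "time_s": time; "qpos": joint angles; "qvel": joint speeds; "effort": joint torques, N m; "ee_pos": TCP position; "ee_rot": TCP orientation; "force": force on the tool from outside, world axes, zero at the start; "torque": the same for the moment, N m; "gripper_width": finger opening in mm; "gripper_force": force on a finger pad.
Only numpy, scipy, OpenCV 4.12 (cv2) and the standard library are available. Lean on these libraries where they do the work, as an engineer would, in place of code of your own. Each camera call takes 0.05 s, during which the arm holds its last target. There are 200 camera calls.

## Task

The hub side of the flange is finished: turn it over with the hinged flip nest so that its flat back faces up. Swing the empty deep leaf over the flange to close the nest, turn the closed nest over about its hinge with both half-grips pinched together so that the leaves cannot gape, then swing the shallow leaf back so that the nest lies open with the flange bottom-up in the deep leaf. Do not handle the flange itself, lower the leaves under control instead of letting them drop, and leave the spanner and the tape measure beside the nest where they are.

Things in the scene. Friction and masses are not known exactly. Their poses are not given: they have to be found in the camera images.
- jig: Flip nest, screwed to the bench: base board 208 x 240 x 10 mm with two plywood leaves on one steel hinge pin, like an open book. Each leaf is 160 mm along the pin, lies 12 to 140 mm from it, 34 mm thick (28 mm or less beyond 122 mm). Open, both lie flat, nests up. The hinges are free (leaf 0.4 kg): past upright a leaf falls unless held. Origin: on the bench under the mid-pin.
- pin_mid (a point): Middle of the hinge pin, 44 mm above the bench. Its x axis runs along the pin away from the robot, y points to the shallow leaf (left), z up. The pin brackets stand at x = -104 to -84 and 84 to 104 mm, up to 54 mm above the bench. The faces of the open leaves are level with the pin.
- shallow_leaf (a joint): Angle of the shallow leaf (left, +y): 0 = open, flat at the left, nest up; grows as its grip rises and swings over the pin to the right; pi = flat, nest down, on the deep leaf. Nest: round recess, 99 mm diameter, 8 mm deep, centre 80 mm from the pin; the flange starts in it, hub up.
- deep_leaf (a joint): Angle of the deep leaf (right, -y): 0 = open, flat at the right, nest up; grows as its grip rises and swings over the pin to the left; pi = flat, nest down, closed on the shallow leaf. Nest: recess 99 mm in diameter, 8 mm deep for the disc, with a well of 68 mm diameter for the hub, centre 80 mm from the pin. Closed, the leaves touch face to face (the two angles add up to pi).
- shallow_leaf_grip (a point): Middle of the shallow leaf's half-grip: round steel bar, 10 mm diameter, parallel to the pin, 192 mm from it, level with the leaf's face. In the pin's frame it spans x = -66 to -1 mm (this point: -34); its arm is at -75 to -63. 47 mm are clear between bar and leaf edge: fingers pointing down can straddle it at every leaf angle while the bar turns in them. Axes of the leaf (pin_mid's at angle 0).
- deep_leaf_grip (a point): Middle of the deep leaf's half-grip: the same bar on the half away from the robot (x = 1 to 66 mm in the pin's frame; this point: 34; arm at 63 to 75), 192 mm from the pin, level with the leaf's face. Axes of the leaf (pin_mid's at angle 0).
- shallow_leaf_end (a point): Inner end of the shallow leaf's half-grip, at x = 0 in the pin's frame. With the nest closed the two half-grips lie end to end like one bar, 2 mm apart here, so one pinch of the fingers (pads about 22 mm wide) centred on this point holds both.
- deep_leaf_end (a point): Inner end of the deep leaf's half-grip, at x = 0 in the pin's frame; falls on shallow_leaf_end when the nest is closed.
- shallow_leaf_face (a point): Centre of the shallow leaf's nest, level with its face.
- deep_leaf_face (a point): Centre of the deep leaf's nest, level with its face; z points out of the nest.
- flange: Turned steel flange, 0.5 to 0.8 kg: disc 95 mm in diameter, 15 mm thick, with a hub of 56 mm diameter; 32 mm high in all. Origin: centre of the flat back; z points from there to the hub. Bottom-up in the deep nest its back stands 7 mm above the leaf's face.
- spanner: Steel spanner, 199 mm long, lying on the bench on the robot's side of the nest. Origin: middle of its underside.
- tape_measure: Tape measure, 34 x 75 x 65 mm, standing to the right of the nest. Origin: middle of its underside.
Things that resemble listed ones, but are neither listed nor needed, are in the scene too. Of the things that look like the flange, the larger one is meant.

How it is judged:
By the outcome, as a careful person would: the job done as asked, in the order asked, and still so for the second after the job is handed in, with the robot touching nothing.
It also fails if it takes over 69 s, if anything falls off the work surface, if the arm or the gripper's body presses on something with over 40 N, if the wrist force passes 120 N, or if a joint passes its speed limit or range.

## Working session

There is one attempt and no reset: what is moved stays moved. The work goes in short steps, Python scripts to look and compute and a tool call to move; the robot and the scene stay as the last step left them, time stands still between calls to the robot, and variables do not carry over. Pictures are saved under pics/ and viewed, at most 10 in all, crops included, and the job is handed in when it is done.

Besides the shell and the picture viewer there is one more tool, called after "Request:" as name(argument=value, ...), one argument or row to a line, values as JSON. step_arm: Moves the arm, as the interface text tells. Its arguments: {"type":"object","properties":{"steps":{"type":"array","items":{"type":"array","items":{"type":"number"}}},"force":{"type":"number"}},"required":["steps"]}

```bash
mkdir -p pics; python3 - <<'E'
from workcell import *
import cv2,numpy as np
for n in ("top","side"):
    f=grab_frame(n); cv2.imwrite(f"pics/{n}0.png",f["image"]); np.save(f"{n}0.npy",f,allow_pickle=True)
    print(n,f["fovy"],f["cx"],f["cy"],np.round(f["origin"],1),np.round(f["rotation"],4).tolist())
print(state())
E
```

```text
top 51.424616062401206 317.2274008946402 255.53886996664673 [ 366.8  -70.7 1200.6] [-173.0159, -0.2082, -90.5603]
side 51.65750821388591 315.8794500847095 249.5834988187624 [ 19.5 675.6 865. ] [-132.8176, -0.6095, -146.8839]
{'time_s': 0.1, 'qpos': array([-7.55722481e+01,  1.83475041e+01,  8.96986747e+01, -1.27423193e-03,
        7.20444680e+01, -1.14591550e+00]), 'qvel': array([ 0.01747362, -0.04858839, -0.07113844,  0.10529846, -0.03268602,
       -0.02140592]), 'effort': array([ 9.00024152e-04, -4.13332880e+01, -2.32508379e+01,  7.28822756e-02,
        4.22148895e-02, -5.96831546e-05]), 'ee_pos': array([ 154.25622172, -553.4557459 ,  213.21413368]), 'ee_rot': array([-1.79909347e+02, -6.01509381e-04,  1.55740607e+01]), 'force': array([ 0.65299355,  0.17832782, -0.24607546]), 'torque': array([-0.00533135,  0.0188951 ,  0.01343423]), 'gripper_force': 0.0, 'gripper_width': 91.5499276794896}
```

View pics/top0.png

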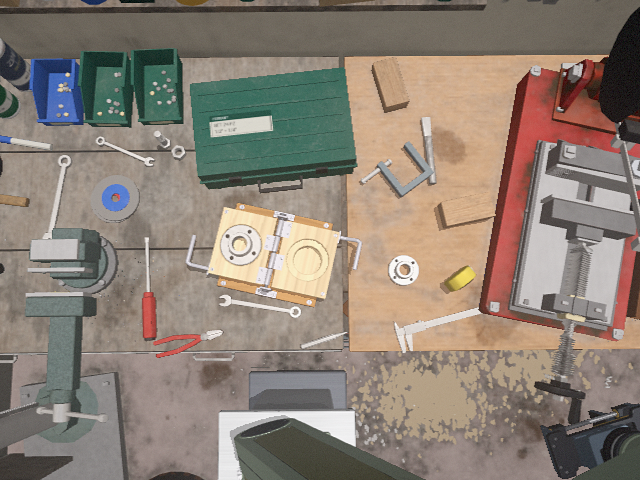

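View pics/side0.png

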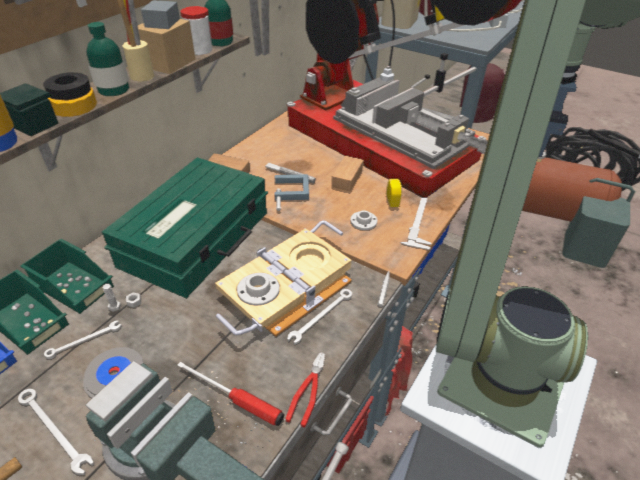

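The top view shows the nest around pixel (272,252), with the flange at (241,243), the deep nest at (307,259), and half-grips at about (192,255) and (355,252). The spanner is at (260,307). The side view shows the toolbox behind the nest. Next I'll enlarge the nest.

```bash
cat > h.py <<'E'
import numpy as np,cv2
from scipy.spatial.transform import Rotation as R
def K(f): 
    return 240/np.tan(np.radians(f["fovy"]/2))
def Rm(rpy): return R.from_euler('xyz',rpy,degrees=True).as_matrix()
def ray(f,p):
    p=np.atleast_2d(np.array(p,float)); k=K(f)
    d=np.c_[(p[:,0]-f["cx"])/k,(p[:,1]-f["cy"])/k,np.ones(len(p))]
    return d@Rm(f["rotation"]).T
def onplane(f,p,z):
    d=ray(f,p); o=np.array(f["origin"]); return o+d*((z-o[2])/d[:,2])[:,None]
def proj(f,P):
    c=(np.atleast_2d(P)-f["origin"])@Rm(f["rotation"]); return np.c_[f["cx"]+K(f)*c[:,0]/c[:,2],f["cy"]+K(f)*c[:,1]/c[:,2]]
def load(n): return np.load(n,allow_pickle=True).item()
E
python3 - <<'E'
from h import *
for n,(x,y,w,h) in (("top0",(180,190,190,130)),("side0",(205,205,160,120))):
    f=load(n+".npy"); c=f["image"][y:y+h,x:x+w]; cv2.imwrite(f"pics/{n}c.png",cv2.resize(c,None,fx=4,fy=4,interpolation=cv2.INTER_CUBIC))
t=load("top0.npy")
img=t["image"];hsv=cv2.cvtColor(img,cv2.COLOR_BGR2HSV)
print(hsv[270,225],hsv[245,320],hsv[215,245],hsv[259,307])
for p in ((272,252),(241,243),(307,259)): print(p,onplane(t,p,44).round(1))
E
```

```text
[ 24  49 249] [ 24  52 253] [ 21  60 248] [ 21  59 250]
(272, 252) [[517.7  29.5  44. ]]
(241, 243) [[539.7 102.1  44. ]]
(307, 259) [[500.5 -52.3  44. ]]
```

View pics/top0c.png

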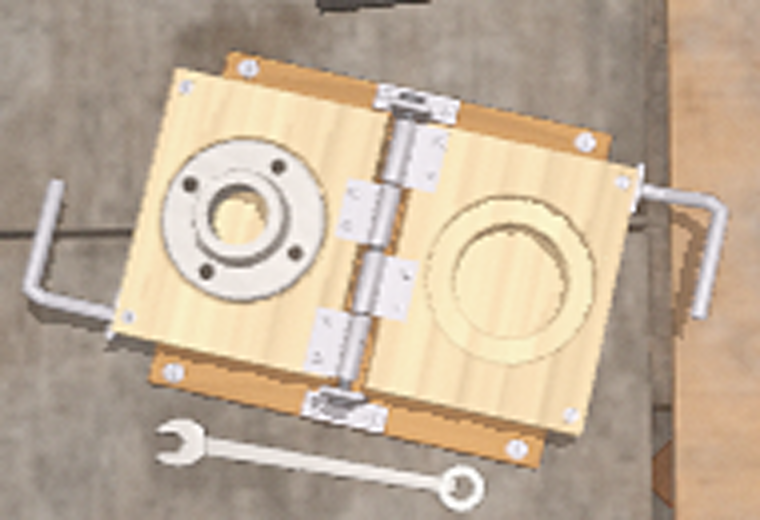

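View pics/side0c.png

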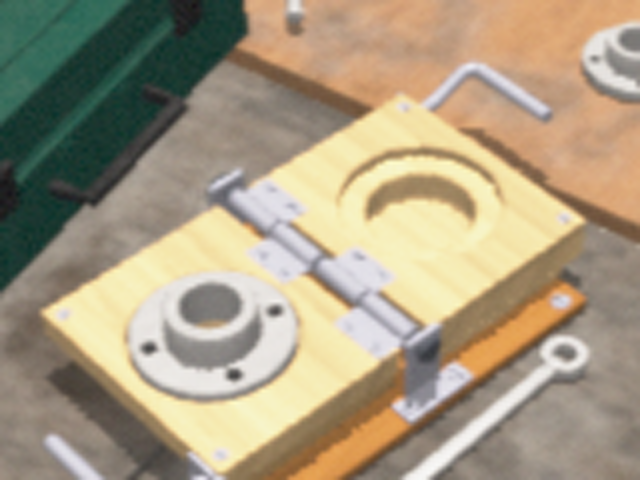

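In the enlarged top crop, scaled 4x from an origin of (180,190), I read these points:
- **Leaf outer corners:** (176,70), (110,333), (638,165) and (580,428).
- **Pin ends:** near (408,97) and (345,402).
- **Bars:** (55,182)-(32,290) and (720,205)-(700,318).
- **Nests:** (244,220) and (511,280).

```bash
python3 - <<'E'
from h import *
t=load("top0.npy"); s=load("side0.npy")
T=lambda p,z:onplane(t,np.array(p)/4-0.375+[180,190],z)
c=T([(176,70),(110,333),(638,165),(580,428)],44)
print("corners",c.round(1).tolist())
mid=c.mean(0);print("mid",mid, "len",np.linalg.norm(c[0]-c[1]),np.linalg.norm(c[2]-c[3]),np.linalg.norm(c[0]-c[2]),np.linalg.norm(c[1]-c[3]))
print("yaw",[np.degrees(np.arctan2(*(a-b)[[1,0]])) for a,b in((c[0],c[1]),(c[2],c[3]))],[np.degrees(np.arctan2(*(a-b)[[1,0]]))-90 for a,b in((c[0],c[2]),(c[1],c[3]))])
n=np.r_[T([(244,220)],51),T([(511,280)],44)];print("nests",n,n.mean(0),np.linalg.norm(n[0]-n[1]),np.degrees(np.arctan2(*(n[0]-n[1])[[1,0]]))-90)
b=T([(55,182),(32,290),(720,205),(700,318)],44);print("bars",b.round(1))
p=T([(408,97),(345,402)],50);print("pin",p,p.mean(0))
# side view leaf corners in crop: left (42,315), far right (402,97), right (583,222)
S=onplane(s,np.array([(42,315),(402,97),(585,222),(215,477)])/4-0.375+[205,205],44);print("side",S.round(1))
E
```

```text
corners [[625.8, 143.9, 44.0], [470.2, 180.2, 44.0], [566.4, -128.3, 44.0], [412.5, -92.4, 44.0]]
mid [518.70806031  25.8458877   44.        ] len 159.8060808201755 158.072814751459 278.67605159394265 278.73312449265893
yaw [np.float64(-13.136780892681703), np.float64(-13.127108688356227)] [np.float64(-12.310157288317612), np.float64(-11.95398431258549)]
nests [[534.83045957 101.90568337  51.        ]
 [499.01927691 -53.15495786  44.        ]] [516.92486824  24.37536275  47.5       ] 159.29608678256864 -13.004424623312488
bars [[ 559.4  214.    44. ]
 [ 495.8  226.1   44. ]
 [ 542.2 -176.1   44. ]
 [ 475.7 -163.1   44. ]]
pin [[607.07055383   6.44313431  50.        ]
 [428.46315899  42.93780449  50.        ]] [517.76685641  24.6904694   50.        ]
side [[ 624.4  149.6   44. ]
 [ 561.6 -121.2   44. ]
 [ 406.7  -86.7   44. ]
 [ 471.4  187.3   44. ]]
```

The measurements agree with each other: pin_mid is about (518, 26) with a yaw of about -12.8°, and the deep grip is about (509,-169,44). I'll turn the tool to yaw -12.7° and move above the deep grip.

Request:
step_arm(
  steps=[
    [0, 0, 9.4, 0, 0, 0, 0.6],
    [0, 0, 9.4, 0, 0, 0, 0.6],
    [0, 0, 9.5, 0, 0, 0, 0.6],
    [0, 0, 0, 20, -35, 3, 0.6],
    [0, 0, 0, 20, -35, 3, 0.6],
    [0, 0, 0, 20, -35, 3, 0.6],
    [0, 0, 0, 20, -35, 3, 0.6],
    [0, 0, 0, 20, -35, 3, 0.6],
  ],
  force=12,
)

```text
time_s: 1.1
ee_pos: [291.1, -404.0, 198.5]
ee_rot: [-180.0, 0.0, -12.7]
force: [0.5, -0.3, -0.1]
gripper_width: 54.9
gripper_force: 0.0
```

Request:
step_arm(
  steps=[
    [0, 0, 0, 20, -35, 3, 0.6],
    [0, 0, 0, 20, -35, 3, 0.6],
    [0, 0, 0, 20, -35, 3, 0.6],
    [0, 0, 0, 20, -35, 3, 0.6],
    [0, 0, 0, 20, -35, 3, 0.6],
    [0, 0, 0, 20, -35, 3, 0.6],
    [0, 0, 0, 20, -35, 3, 0.6],
    [0, 0, 0, 20, -35, 3, 0.6],
  ],
)

```text
time_s: 2.1
ee_pos: [508.8, -166.2, 174.5]
ee_rot: [180.0, 0.0, -12.7]
force: [-0.8, 0.1, -0.1]
gripper_width: 54.9
gripper_force: 0.0
```

```bash
python3 - <<'E'
from workcell import *
import cv2,numpy as np
s=state(); f=grab_frame("wrist"); f["s"]=s; cv2.imwrite("pics/w1.png",f["image"]); np.save("w1.npy",f,allow_pickle=True)
print(f["fovy"],f["cx"],f["cy"],np.round(f["tool_from_camera"],3).tolist()); print(s["ee_pos"],s["ee_rot"],s["qpos"],s["gripper_width"])
E
```

```text
62.064878611400054 323.9287591108195 233.86026325636473 [[-0.0, -0.958, -0.288, 83.029], [1.0, 0.0, -0.001, -0.494], [0.001, -0.288, 0.958, -170.784], [0.0, 0.0, 0.0, 1.0]]
[ 508.76285883 -166.19149731  174.49435524] [ 1.79993927e+02  4.13352631e-02 -1.27179930e+01] [-1.93144645e+01  1.64272301e+01  9.83725767e+01 -1.18721647e-02
  6.52405577e+01  8.34085022e+01] 54.89052994281197
```

View pics/w1.png

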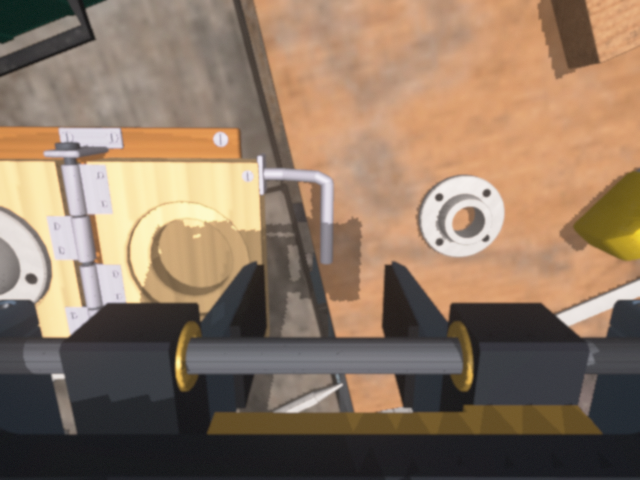

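The wrist view shows the deep bar running from its corner at (328,182) to its free end at (326,262). The leaf's outer edge is at column 264, and the fingers straddle the bar.

```bash
cat >> h.py <<'E'
def wplane(f,p,z):
    M=np.array(f["tool_from_camera"]); Rt=Rm(f["s"]["ee_rot"]); k=K(f); p=np.atleast_2d(np.array(p,float))
    d=np.c_[(p[:,0]-f["cx"])/k,(p[:,1]-f["cy"])/k,np.ones(len(p))]@M[:3,:3].T@Rt.T
    o=np.array(f["s"]["ee_pos"])+Rt@M[:3,3]
    return o+d*((z-o[2])/d[:,2])[:,None]
E
python3 - <<'E'
from h import *
f=load("w1.npy")
u=np.array([.9755,-.2198,0]);v=np.array([.2198,.9755,0])
P=wplane(f,[(328,182),(326,262),(190,247),(263,160),(265,255),(70,150),(97,305)],44)
for p in P: 
    d=p-f["s"]["ee_pos"]; print(p.round(1),"rel tool u,v",round(d@u,1),round(d@v,1))
E
```

```text
[ 541.  -175.7   44. ] rel tool u,v 33.5 -2.2
[ 478.1 -160.    44. ] rel tool u,v -31.3 -0.7
[514.3 -57.1  44. ] rel tool u,v -18.5 107.7
[ 567.8 -131.9   44. ] rel tool u,v 50.0 46.4
[ 494.7 -113.6   44. ] rel tool u,v -25.3 48.2
[606.4   5.9  44. ] rel tool u,v 57.4 189.4
[482.7  34.7  44. ] rel tool u,v -69.6 190.2
```

Request:
step_arm(
  steps=[
    [0, 0, 0.5, 1, 1.5, 30, 0.6],
    [0, 0, 0, 0, 0, 40, 0.6],
    [0, 0, 0, 0, 0, 40, 0.6],
    [0, 0, 0, 0, 0, 39, 0.6],
    [0, 0, 0, 0, 0, 0, 0.6],
    [0, 0, 0, 0, 0, 0, 0],
    [0, 0, 0, 0, 0, 0, 0],
    [0, 0, 0, 0, 0, 0, 0],
  ],
  force=15,
)

```text
time_s: 3.15
ee_pos: [509.7, -169.4, 27.3]
ee_rot: [180.0, -0.2, -13.2]
force: [1.5, 0.1, 0.8]
gripper_width: 27.9
gripper_force: 0.0
```

```bash
python3 - <<'E'
from workcell import *
s=state(); print({k:s[k] for k in("time_s","ee_pos","ee_rot","force","torque","gripper_width","gripper_force")})
import numpy as np
n=48
w=np.r_[np.linspace(.5,1,6),np.ones(32),np.linspace(1,.2,10)];th=np.pi*np.r_[0,np.cumsum(w)/w.sum()]
y=192*np.cos(th);z=-192*np.sin(th)
for i in range(n): print(round(y[i+1]-y[i],1),round(z[i+1]-z[i],1),end=" | " if i%8<7 else "\n")
E
```

```text
{'time_s': 3.15, 'ee_pos': array([ 509.66758998, -169.35302438,   27.27227626]), 'ee_rot': array([ 1.79980313e+02, -1.51421650e-01, -1.32306137e+01]), 'force': array([1.46992959, 0.0938462 , 0.79442279]), 'torque': array([ 0.02320351,  0.04411481, -0.03144252]), 'gripper_width': 27.893896897546337, 'gripper_force': 0.0}
-0.1 -7.1 | -0.5 -8.5 | -1.1 -9.9 | -1.8 -11.2 | -2.9 -12.4 | -4.1 -13.6 | -5.1 -13.2 | -6.1 -12.8
-7.0 -12.3 | -7.9 -11.8 | -8.8 -11.2 | -9.6 -10.5 | -10.3 -9.8 | -11.0 -9.0 | -11.6 -8.1 | -12.2 -7.2
-12.7 -6.3 | -13.1 -5.4 | -13.5 -4.4 | -13.8 -3.4 | -14.0 -2.3 | -14.1 -1.3 | -14.2 -0.3 | -14.2 0.8
-14.1 1.8 | -13.9 2.9 | -13.6 3.9 | -13.3 4.9 | -12.9 5.9 | -12.5 6.8 | -11.9 7.7 | -11.3 8.6
-10.7 9.4 | -9.9 10.1 | -9.2 10.8 | -8.3 11.5 | -7.5 12.1 | -6.6 12.6 | -5.6 13.0 | -4.3 12.2
-3.1 11.2 | -2.2 10.2 | -1.5 9.0 | -0.9 7.8 | -0.5 6.6 | -0.3 5.4 | -0.1 4.1 | -0.0 2.8
```

Request:
step_arm(
  steps=[
    [0, 0, 0, 0, 0, 0, 0],
    [0, 0, 0, 0, 0, 0, 0],
    [0, 0, 0, 0, 0, 0, 0],
    [0, 0, 0, 0, 0, 0, 0],
    [0, 0, 0, 0, 0, 0, 0],
    [0, 0, 0, 0, 0, 0, 0],
    [0, 0, 0, 0, 0, 0, 0],
    [0, 0, 0, 0, 0, 0, 0],
  ],
)

```text
time_s: 4.15
ee_pos: [509.2, -168.4, 26.3]
ee_rot: [-179.9, -0.0, -13.2]
force: [0.8, 5.6, 4.3]
gripper_width: 9.1
gripper_force: 15.0
```

The bar is gripped, with a width of 9.1 mm and small forces. I'll start the swing.

Request:
step_arm(
  steps=[
    [0, 0, 0, 0, -1.1, -7.1, 0],
    [0, 0, 0, 0, -0.5, -8.5, 0],
    [0, 0, 0, 0, -1.1, -9.9, 0],
    [0, 0, 0, 0, -1.8, -11.2, 0],
    [0, 0, 0, 0, -2.9, -12.4, 0],
    [0, 0, 0, 0, -4.1, -13.6, 0],
    [0, 0, 0, 0, -5.1, -13.2, 0],
    [0, 0, 0, 0, -6.1, -12.8, 0],
  ],
)

```text
time_s: 5.15
ee_pos: [513.9, -147.7, 116.0]
ee_rot: [179.9, -0.0, -13.2]
force: [0.8, -5.3, 0.2]
gripper_width: 9.2
gripper_force: 15.0
```

Request:
step_arm(
  steps=[
    [0, 0, 0, 0, -7.0, -12.3, 0],
    [0, 0, 0, 0, -7.9, -11.8, 0],
    [0, 0, 0, 0, -8.8, -11.2, 0],
    [0, 0, 0, 0, -9.6, -10.5, 0],
    [0, 0, 0, 0, -10.3, -9.8, 0],
    [0, 0, 0, 0, -11.0, -9.0, 0],
    [0, 0, 0, 0, -11.6, -8.1, 0],
    [0, 0, 0, 0, -12.2, -7.2, 0],
  ],
)

```text
time_s: 6.15
ee_pos: [531.7, -71.7, 197.2]
ee_rot: [179.8, -0.1, -13.2]
force: [-1.8, -6.0, 5.2]
gripper_width: 9.7
gripper_force: 15.0
```

Request:
step_arm(
  steps=[
    [0, 0, 0, 0, -12.7, -6.3, 0],
    [0, 0, 0, 0, -13.1, -5.4, 0],
    [0, 0, 0, 0, -13.5, -4.4, 0],
    [0, 0, 0, 0, -13.8, -3.4, 0],
    [0, 0, 0, 0, -14.0, -2.3, 0],
    [0, 0, 0, 0, -14.1, -1.3, 0],
    [0, 0, 0, 0, -14.2, -0.3, 0],
    [0, 0, 0, 0, -14.2, 0.8, 0],
  ],
)

```text
time_s: 7.15
ee_pos: [557.0, 37.3, 217.3]
ee_rot: [-180.0, 0.0, -13.2]
force: [-1.3, -0.5, 2.9]
gripper_width: 9.6
gripper_force: 15.0
```

Request:
step_arm(
  steps=[
    [0, 0, 0, 0, -14.1, 1.8, 0],
    [0, 0, 0, 0, -13.9, 2.9, 0],
    [0, 0, 0, 0, -13.6, 3.9, 0],
    [0, 0, 0, 0, -13.3, 4.9, 0],
    [0, 0, 0, 0, -12.9, 5.9, 0],
    [0, 0, 0, 0, -12.5, 6.8, 0],
    [0, 0, 0, 0, -11.9, 7.7, 0],
    [0, 0, 0, 0, -11.3, 8.6, 0],
  ],
)

```text
time_s: 8.15
ee_pos: [580.7, 137.7, 173.9]
ee_rot: [180.0, 0.0, -13.2]
force: [-1.3, 0.3, -0.4]
gripper_width: 9.2
gripper_force: 15.0
```

Request:
step_arm(
  steps=[
    [0, 0, 0, 0, -10.7, 9.4, 0],
    [0, 0, 0, 0, -9.9, 10.1, 0],
    [0, 0, 0, 0, -9.2, 10.8, 0],
    [0, 0, 0, 0, -8.3, 11.5, 0],
    [0, 0, 0, 0, -7.5, 12.1, 0],
    [0, 0, 0, 0, -6.6, 12.6, 0],
    [0, 0, 0, 0, -5.6, 13.0, 0],
    [0, 0, 0, 0, -4.3, 12.2, 0],
  ],
)

```text
time_s: 9.15
ee_pos: [595.2, 197.5, 82.0]
ee_rot: [180.0, -0.0, -13.2]
force: [-1.0, -0.3, -0.8]
gripper_width: 10.0
gripper_force: 15.0
```

Request:
step_arm(
  steps=[
    [0, 0, 0, 0, -3.1, 11.2, 0],
    [0, 0, 0, 0, -2.2, 10.2, 0],
    [0, 0, 0, 0, -1.5, 9.0, 0],
    [0, 0, 0, 0, -0.9, 7.8, 0],
    [0, 0, 0, 0, -0.5, 6.6, 0],
    [0, 0, 0, 0, -0.3, 5.4, 0],
    [0, 0, 0, 0, -0.1, 4.1, 0],
    [0, 0, 0, 0, 0, 2.8, 0],
  ],
)

```text
time_s: 10.15
ee_pos: [597.2, 205.5, 26.7]
ee_rot: [180.0, -0.0, -13.2]
force: [-4.6, -1.4, 14.4]
gripper_width: 9.7
gripper_force: 15.0
```

```bash
python3 - <<'E'
from workcell import *
s=state(); print({k:s[k] for k in("time_s","ee_pos","ee_rot","force","torque","gripper_width","gripper_force")})
E
```

```text
{'time_s': 10.15, 'ee_pos': array([597.17497982, 205.47951047,  26.68868372]), 'ee_rot': array([ 1.79996067e+02, -3.18626594e-02, -1.32277098e+01]), 'force': array([-4.59627762, -1.42244542, 14.41112364]), 'torque': array([-0.25628998,  0.79536794,  0.015567  ]), 'gripper_width': 9.665121930379723, 'gripper_force': 15.001740753650665}
```

The deep leaf has landed on the shallow one, with about 14 N upward on the tool. I'll release, rise and check closure and the bar gap.

Request:
step_arm(
  steps=[
    [0, 0, 0, 0, 0, -1, 0.6],
    [0, 0, 0, 0, 0, 0, 0.6],
    [0, 0, 0, 0, 0, 0, 0.6],
    [0, 0, 0, 0, 0, -20, 0.6],
    [0, 0, 0, 0, 0, -43, 0.6],
    [0, 0, 0, 0, 0, -43, 0.6],
    [0, 0, 0, 0, 0, -43, 0.6],
    [0, 0, 0, 0, 0, 0, 0.6],
  ],
)

```text
time_s: 11.15
ee_pos: [599.2, 206.3, 180.1]
ee_rot: [-179.7, -0.4, -13.2]
force: [0.4, 0.1, -0.8]
gripper_width: 54.7
gripper_force: 0.0
```

```bash
python3 - <<'E'
from workcell import *
import cv2,numpy as np
s=state(); f=grab_frame("wrist"); f["s"]=s; cv2.imwrite("pics/w2.png",f["image"]); np.save("w2.npy",f,allow_pickle=True)
print(s["ee_pos"],s["ee_rot"],s["force"])
E
```

```text
[599.19238273 206.33249898 180.10732276] [-179.7444874    -0.43407928  -13.23050512] [ 0.42190867  0.12034805 -0.78332797]
```

View pics/w2.png

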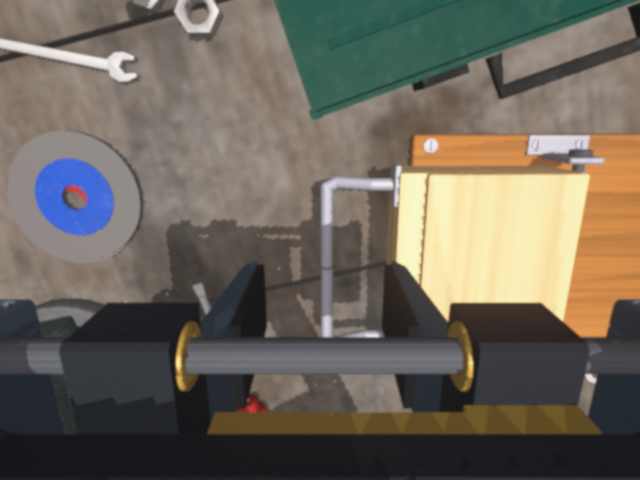

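The nest is closed. The two half-grips lie as one bar along column 327, with corners near rows 183 and 335.

```bash
python3 - <<'E'
from h import *
f=load("w2.npy")
a=np.radians(-13.2);u=np.array([np.cos(a),np.sin(a),0]);v=np.array([-u[1],u[0],0])
P=wplane(f,[(328,183),(327,335),(327,262)],44)
for p in P: 
    d=p-f["s"]["ee_pos"]; print(p.round(1),round(d@u,1),round(d@v,1))
g=f["image"].astype(int).sum(2); print(g[255:280,324:331].mean(1).round())
E
```

```text
[630.8 197.3  44. ] 32.9 -1.6
[502.  228.1  44. ] -99.6 -1.0
[567.6 212.8  44. ] -32.2 -0.9
[394. 392. 393. 392. 391. 392. 391. 392. 389. 390. 384. 363. 325. 299.
 321. 364. 388. 393. 393. 394. 393. 393. 392. 393. 393.]
```

Request:
step_arm(
  steps=[
    [0, 0, 0, -18, 0, 10, 0.6],
    [0, 0, 0, -18, 0, 20, 0.6],
    [0, 0, 0, 0, 0, 40, 0.6],
    [0, 0, 0, 0, 0, 40, 0.6],
    [0, 0, 0, 0, 0, 39, 0.6],
    [0, 0, 0, 0, 0, 0, 0.6],
    [0, 0, 0, 0, 0, 0, 0],
    [0, 0, 0, 0, 0, 0, 0],
  ],
  force=45,
)

```text
time_s: 12.2
ee_pos: [563.1, 214.3, 28.5]
ee_rot: [-179.9, -0.2, -13.2]
force: [0.1, 0.7, 0.0]
gripper_width: 37.4
gripper_force: 0.0
```

Request:
step_arm(
  steps=[
    [0, 0, 0, 0, 0, 0, 0],
    [0, 0, 0, 0, 0, 0, 0],
    [0, 0, 0, 0, 0, 0, 0],
    [0, 0, 0, 0, 0, 0, 0],
    [0, 0, 0, 0, 0, 0, 0],
    [0, 0, 0, 0, 0, 0, 0],
    [0, 0, 0, 0, 0, 0, 0],
    [0, 0, 0, 0, 0, 0, 0],
  ],
)

```text
time_s: 13.2
ee_pos: [562.0, 213.7, 27.1]
ee_rot: [180.0, -0.0, -13.2]
force: [-1.3, -2.6, 5.8]
gripper_width: 8.9
gripper_force: 45.0
```

The TCP is within a millimetre of the gap and both bars are pinched. Now I'll turn the closed nest over.

Request:
step_arm(
  steps=[
    [0, 0, 0, 0, 0.1, -7.1, 0],
    [0, 0, 0, 0, 0.5, -8.5, 0],
    [0, 0, 0, 0, 1.1, -9.9, 0],
    [0, 0, 0, 0, 1.8, -11.2, 0],
    [0, 0, 0, 0, 2.9, -12.4, 0],
    [0, 0, 0, 0, 4.1, -13.6, 0],
    [0, 0, 0, 0, 5.1, -13.2, 0],
    [0, 0, 0, 0, 6.1, -12.8, 0],
  ],
)

```text
time_s: 14.2
ee_pos: [557.1, 193.1, 116.9]
ee_rot: [-179.9, -0.0, -13.2]
force: [3.6, 2.9, -5.6]
gripper_width: 8.7
gripper_force: 45.0
```

Request:
step_arm(
  steps=[
    [0, 0, 0, 0, 7.0, -12.3, 0],
    [0, 0, 0, 0, 7.9, -11.8, 0],
    [0, 0, 0, 0, 8.8, -11.2, 0],
    [0, 0, 0, 0, 9.6, -10.5, 0],
    [0, 0, 0, 0, 10.3, -9.8, 0],
    [0, 0, 0, 0, 11.0, -9.0, 0],
    [0, 0, 0, 0, 11.6, -8.1, 0],
    [0, 0, 0, 0, 12.2, -7.2, 0],
  ],
)

```text
time_s: 15.2
ee_pos: [540.0, 118.9, 199.0]
ee_rot: [-179.5, -0.2, -13.3]
force: [2.5, 8.0, 4.3]
gripper_width: 8.9
gripper_force: 45.0
```

Request:
step_arm(
  steps=[
    [0, 0, 0, 0, 12.7, -6.3, 0],
    [0, 0, 0, 0, 13.1, -5.4, 0],
    [0, 0, 0, 0, 13.5, -4.4, 0],
    [0, 0, 0, 0, 13.8, -3.4, 0],
    [0, 0, 0, 0, 14.0, -2.3, 0],
    [0, 0, 0, 0, 14.1, -1.3, 0],
    [0, 0, 0, 0, 14.2, -0.3, 0],
    [0, 0, 0, 0, 14.2, 0.8, 0],
  ],
)

```text
time_s: 16.2
ee_pos: [514.4, 9.2, 220.8]
ee_rot: [-179.9, -0.2, -13.2]
force: [3.5, -0.6, 4.6]
gripper_width: 9.0
gripper_force: 45.0
```

Request:
step_arm(
  steps=[
    [0, 0, 0, 0, 14.1, 1.8, 0],
    [0, 0, 0, 0, 13.9, 2.9, 0],
    [0, 0, 0, 0, 13.6, 3.9, 0],
    [0, 0, 0, 0, 13.3, 4.9, 0],
    [0, 0, 0, 0, 12.9, 5.9, 0],
    [0, 0, 0, 0, 12.5, 6.8, 0],
    [0, 0, 0, 0, 11.9, 7.7, 0],
    [0, 0, 0, 0, 11.3, 8.6, 0],
  ],
)

```text
time_s: 17.2
ee_pos: [490.7, -92.3, 175.0]
ee_rot: [180.0, -0.1, -13.2]
force: [5.6, -2.8, -0.5]
gripper_width: 8.7
gripper_force: 45.0
```

Request:
step_arm(
  steps=[
    [0, 0, 0, 0, 10.7, 9.4, 0],
    [0, 0, 0, 0, 9.9, 10.1, 0],
    [0, 0, 0, 0, 9.2, 10.8, 0],
    [0, 0, 0, 0, 8.3, 11.5, 0],
    [0, 0, 0, 0, 7.5, 12.1, 0],
    [0, 0, 0, 0, 6.6, 12.6, 0],
    [0, 0, 0, 0, 5.6, 13.0, 0],
    [0, 0, 0, 0, 4.3, 12.2, 0],
  ],
)

```text
time_s: 18.2
ee_pos: [476.2, -152.1, 82.5]
ee_rot: [-180.0, -0.0, -13.3]
force: [5.8, -2.9, -3.4]
gripper_width: 8.9
gripper_force: 45.0
```

Request:
step_arm(
  steps=[
    [0, 0, 0, 0, 3.1, 11.2, 0],
    [0, 0, 0, 0, 2.2, 10.2, 0],
    [0, 0, 0, 0, 1.5, 9.0, 0],
    [0, 0, 0, 0, 0.9, 7.8, 0],
    [0, 0, 0, 0, 0.5, 6.6, 0],
    [0, 0, 0, 0, 0.3, 5.4, 0],
    [0, 0, 0, 0, 0.1, 4.1, 0],
    [0, 0, 0, 0, 0, 2.8, 0],
  ],
)

```text
time_s: 19.2
ee_pos: [474.3, -160.2, 27.3]
ee_rot: [-180.0, -0.0, -13.2]
force: [-1.8, -0.2, 21.8]
gripper_width: 9.1
gripper_force: 45.0
```

The nest has landed at the right. I'll release, slide along to the shallow half-grip and pinch it.

Request:
step_arm(
  steps=[
    [0, 0, 0, 0, 0, -1, 0],
    [0, 0, 0, 0, 0, 0, 0.6],
    [0, 0, 0, 0, 0, 0, 0.6],
    [0, 0, 0, 0, 0, 0, 0.6],
    [0, 0, 0, 0, 0, 0, 0.6],
    [0, 0, 0, -11, 0, 0, 0.6],
    [0, 0, 0, -11, 0, 0, 0.6],
    [0, 0, 0, -11, 0, 0, 0.6],
  ],
  force=15,
)

```text
time_s: 20.2
ee_pos: [440.7, -152.0, 27.7]
ee_rot: [180.0, 0.0, -13.2]
force: [-0.3, 1.3, -0.1]
gripper_width: 55.0
gripper_force: 0.0
```

```bash
python3 - <<'E'
from workcell import *
import cv2
f=grab_frame("top"); c=f["image"][180:330,170:380]; cv2.imwrite("pics/t2.png",cv2.resize(c,None,fx=3.5,fy=3.5,interpolation=cv2.INTER_CUBIC))
print(state()["ee_pos"],state()["force"])
E
```

```text
[ 438.83667273 -151.39056888   27.54971832] [-1.81200312  0.16620281 -0.84821499]
```

View pics/t2.png

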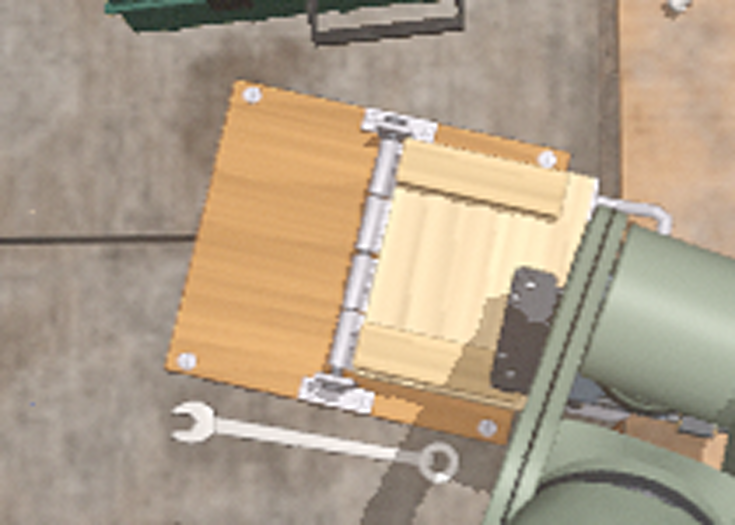

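The closed nest lies flat on the right, and the left side of the base is empty. Now I'll pinch the shallow grip.

Request:
step_arm(
  steps=[
    [0, 0, 0, 0, 0, 0, 0],
    [0, 0, 0, 0, 0, 0, 0],
    [0, 0, 0, 0, 0, 0, 0],
    [0, 0, 0, 0, 0, 0, 0],
    [0, 0, 0, 0, 0, 0, 0],
    [0, 0, 0, 0, 0, 0, 0],
    [0, 0, 0, 0, 0, 0, 0],
    [0, 0, 0, 0, 0, 0, 0],
  ],
)

```text
time_s: 21.25
ee_pos: [442.0, -152.7, 27.7]
ee_rot: [180.0, -0.0, -13.2]
force: [-0.3, -4.4, 0.1]
gripper_width: 9.2
gripper_force: 15.0
```

Request:
step_arm(
  steps=[
    [0, 0, 0, 0, -0.1, -3, 0],
    [0, 0, 0, 0, -0.2, -5, 0],
    [0, 0, 0, 0, -0.4, -7, 0],
    [0, 0, 0, 0, -0.8, -8.6, 0],
    [0, 0, 0, 0, -1.5, -10, 0],
    [0, 0, 0, 0, -2.2, -11, 0],
    [0, 0, 0, 0, -3.1, -11.5, 0],
    [0, 0, 0, 0, -3.9, -11.9, 0],
  ],
)

```text
time_s: 22.25
ee_pos: [444.7, -140.8, 96.6]
ee_rot: [179.9, -0.0, -13.2]
force: [-0.0, -4.9, -0.4]
gripper_width: 9.6
gripper_force: 15.0
```

```bash
python3 - <<'E'
import numpy as np
w=np.r_[np.ones(32),np.linspace(1,.15,8)];th=np.radians(20.8)+np.radians(159.2)*np.r_[0,np.cumsum(w)/w.sum()]
y=192*np.cos(th);z=-192*np.sin(th)
for i in range(40): print([0,0,0,0,round(y[i+1]-y[i],1),round(z[i+1]-z[i],1),0],end=", " if i%8<7 else "\n")
E
```

```text
[0, 0, 0, 0, np.float64(-5.7), np.float64(-13.4), 0], [0, 0, 0, 0, np.float64(-6.7), np.float64(-12.9), 0], [0, 0, 0, 0, np.float64(-7.7), np.float64(-12.4), 0], [0, 0, 0, 0, np.float64(-8.6), np.float64(-11.8), 0], [0, 0, 0, 0, np.float64(-9.4), np.float64(-11.1), 0], [0, 0, 0, 0, np.float64(-10.3), np.float64(-10.4), 0], [0, 0, 0, 0, np.float64(-11.0), np.float64(-9.5), 0], [0, 0, 0, 0, np.float64(-11.7), np.float64(-8.7), 0]
[0, 0, 0, 0, np.float64(-12.3), np.float64(-7.8), 0], [0, 0, 0, 0, np.float64(-12.9), np.float64(-6.8), 0], [0, 0, 0, 0, np.float64(-13.4), np.float64(-5.8), 0], [0, 0, 0, 0, np.float64(-13.8), np.float64(-4.8), 0], [0, 0, 0, 0, np.float64(-14.1), np.float64(-3.7), 0], [0, 0, 0, 0, np.float64(-14.3), np.float64(-2.7), 0], [0, 0, 0, 0, np.float64(-14.5), np.float64(-1.6), 0], [0, 0, 0, 0, np.float64(-14.6), np.float64(-0.5), 0]
[0, 0, 0, 0, np.float64(-14.6), np.float64(0.7), 0], [0, 0, 0, 0, np.float64(-14.5), np.float64(1.8), 0], [0, 0, 0, 0, np.float64(-14.3), np.float64(2.8), 0], [0, 0, 0, 0, np.float64(-14.0), np.float64(3.9), 0], [0, 0, 0, 0, np.float64(-
[... 327 characters left out ...]
float64(10.5), 0], [0, 0, 0, 0, np.float64(-9.3), np.float64(11.2), 0], [0, 0, 0, 0, np.float64(-8.4), np.float64(11.9), 0], [0, 0, 0, 0, np.float64(-7.5), np.float64(12.5), 0], [0, 0, 0, 0, np.float64(-6.5), np.float64(13.0), 0], [0, 0, 0, 0, np.float64(-5.5), np.float64(13.5), 0]
[0, 0, 0, 0, np.float64(-4.5), np.float64(13.9), 0], [0, 0, 0, 0, np.float64(-3.0), np.float64(12.4), 0], [0, 0, 0, 0, np.float64(-2.0), np.float64(10.9), 0], [0, 0, 0, 0, np.float64(-1.2), np.float64(9.2), 0], [0, 0, 0, 0, np.float64(-0.6), np.float64(7.5), 0], [0, 0, 0, 0, np.float64(-0.3), np.float64(5.7), 0], [0, 0, 0, 0, np.float64(-0.1), np.float64(4.0), 0], [0, 0, 0, 0, np.float64(-0.0), np.float64(2.2), 0]
```

Request:
step_arm(
  steps=[
    [0, 0, 0, 0, -5.7, -13.4, 0],
    [0, 0, 0, 0, -6.7, -12.9, 0],
    [0, 0, 0, 0, -7.7, -12.4, 0],
    [0, 0, 0, 0, -8.6, -11.8, 0],
    [0, 0, 0, 0, -9.4, -11.1, 0],
    [0, 0, 0, 0, -10.3, -10.4, 0],
    [0, 0, 0, 0, -11.0, -9.5, 0],
    [0, 0, 0, 0, -11.7, -8.7, 0],
  ],
)

```text
time_s: 23.25
ee_pos: [460.6, -72.6, 188.2]
ee_rot: [179.8, -0.1, -13.2]
force: [-3.0, -6.4, 7.3]
gripper_width: 9.5
gripper_force: 15.0
```

Request:
step_arm(
  steps=[
    [0, 0, 0, 0, -12.3, -7.8, 0],
    [0, 0, 0, 0, -12.9, -6.8, 0],
    [0, 0, 0, 0, -13.4, -5.8, 0],
    [0, 0, 0, 0, -13.8, -4.8, 0],
    [0, 0, 0, 0, -14.1, -3.7, 0],
    [0, 0, 0, 0, -14.3, -2.7, 0],
    [0, 0, 0, 0, -14.5, -1.6, 0],
    [0, 0, 0, 0, -14.6, -0.5, 0],
  ],
)

```text
time_s: 24.25
ee_pos: [486.0, 37.0, 219.7]
ee_rot: [-180.0, 0.0, -13.2]
force: [-0.7, -0.5, 0.6]
gripper_width: 9.7
gripper_force: 15.0
```

Request:
step_arm(
  steps=[
    [0, 0, 0, 0, -14.6, 0.7, 0],
    [0, 0, 0, 0, -14.5, 1.8, 0],
    [0, 0, 0, 0, -14.3, 2.8, 0],
    [0, 0, 0, 0, -14.0, 3.9, 0],
    [0, 0, 0, 0, -13.7, 5.0, 0],
    [0, 0, 0, 0, -13.3, 6.0, 0],
    [0, 0, 0, 0, -12.8, 7.0, 0],
    [0, 0, 0, 0, -12.2, 7.9, 0],
  ],
)

```text
time_s: 25.25
ee_pos: [511.2, 143.1, 183.9]
ee_rot: [180.0, 0.0, -13.2]
force: [-2.6, -0.1, 0.1]
gripper_width: 9.6
gripper_force: 15.0
```

Request:
step_arm(
  steps=[
    [0, 0, 0, 0, -11.6, 8.8, 0],
    [0, 0, 0, 0, -10.9, 9.7, 0],
    [0, 0, 0, 0, -10.1, 10.5, 0],
    [0, 0, 0, 0, -9.3, 11.2, 0],
    [0, 0, 0, 0, -8.4, 11.9, 0],
    [0, 0, 0, 0, -7.5, 12.5, 0],
    [0, 0, 0, 0, -6.5, 13.0, 0],
    [0, 0, 0, 0, -5.5, 13.5, 0],
  ],
)

```text
time_s: 26.25
ee_pos: [527.4, 210.5, 92.5]
ee_rot: [180.0, -0.0, -13.2]
force: [-0.5, -0.3, -0.7]
gripper_width: 9.5
gripper_force: 15.0
```

Request:
step_arm(
  steps=[
    [0, 0, 0, 0, -4.5, 13.9, 0],
    [0, 0, 0, 0, -3.0, 12.4, 0],
    [0, 0, 0, 0, -2.0, 10.9, 0],
    [0, 0, 0, 0, -1.2, 9.2, 0],
    [0, 0, 0, 0, -0.6, 7.5, 0],
    [0, 0, 0, 0, -0.3, 5.7, 0],
    [0, 0, 0, 0, -0.1, 4, 0],
    [0, 0, 0, 0, 0, 2.2, 0],
  ],
)

```text
time_s: 27.25
ee_pos: [530.0, 221.2, 29.6]
ee_rot: [180.0, -0.0, -13.2]
force: [-6.2, -5.0, 21.8]
gripper_width: 9.7
gripper_force: 15.0
```

Request:
step_arm(
  steps=[
    [0, 0, 0, 0, 0, 0, 0],
    [0, 0, 0, 0, 0, 0, 0.6],
    [0, 0, 0, 0, 0, 0, 0.6],
    [0, 0, 0, 0, 0, 0, 0.6],
    [0, 0, 0, 0, 0, 0, 0.6],
    [0, 0, 0, 0, 0, -20, 0.6],
    [0, 0, 0, 0, 0, -40, 0.6],
    [0, 0, 0, 0, 0, -40, 0.6],
  ],
)

```text
time_s: 28.25
ee_pos: [529.6, 221.6, 128.3]
ee_rot: [180.0, 0.0, -13.2]
force: [0.3, 0.1, -0.7]
gripper_width: 54.4
gripper_force: 0.0
```

Request:
step_arm(
  steps=[
    [0, 0, 0, 0, 0, -40, 0.6],
    [0, 0, 0, 0, 0, -40, 0.6],
    [0, 0, 0, -20, -20, 0, 0.6],
    [0, 0, 0, -20, -20, 0, 0.6],
    [0, 0, 0, -20, -20, 0, 0.6],
    [0, 0, 0, 0, 0, 0, 0.6],
    [0, 0, 0, 0, 0, 0, 0.6],
    [0, 0, 0, 0, 0, 0, 0.6],
  ],
)

```text
time_s: 29.25
ee_pos: [485.6, 293.1, 207.5]
ee_rot: [180.0, -0.0, -13.3]
force: [-0.2, 0.6, 0.4]
gripper_width: 54.9
gripper_force: 0.0
```

```bash
python3 - <<'E'
from workcell import *
import cv2
f=grab_frame("top"); c=f["image"][180:330,170:380]; cv2.imwrite("pics/t3.png",cv2.resize(c,None,fx=3.5,fy=3.5,interpolation=cv2.INTER_CUBIC))
f=grab_frame("side"); c=f["image"][195:345,190:390]; cv2.imwrite("pics/s3.png",cv2.resize(c,None,fx=3.5,fy=3.5,interpolation=cv2.INTER_CUBIC))
E
```

```text
(no output)
```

View pics/t3.png

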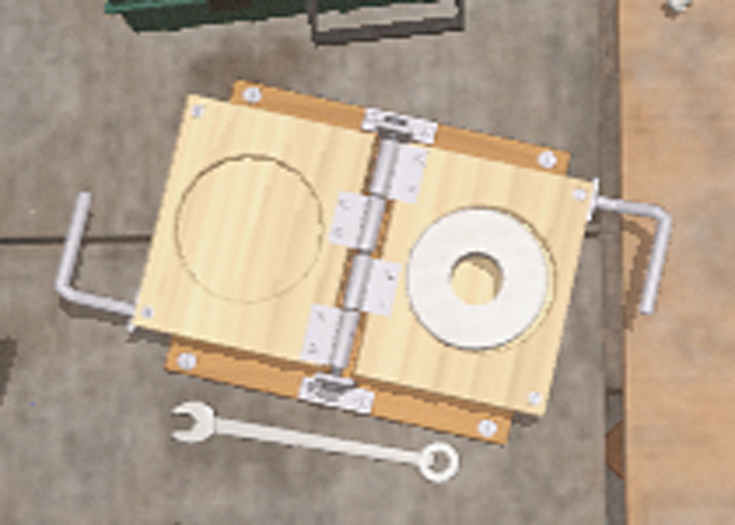

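View pics/s3.png

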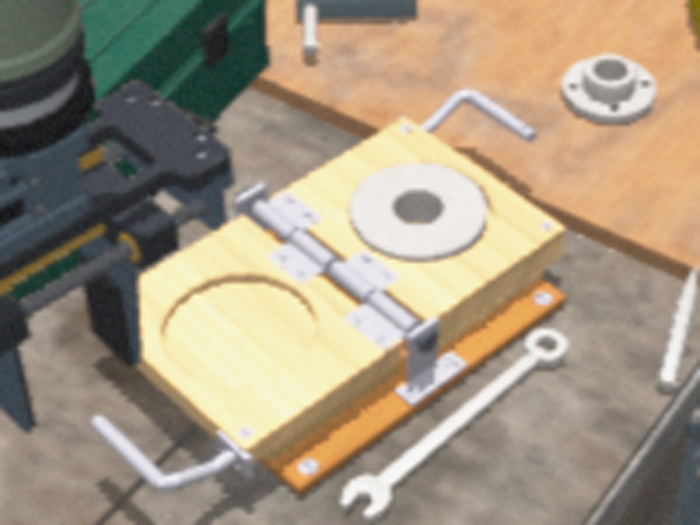

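The nest lies open with the flange flat, back up, in the deep leaf at (481,279) in the top crop. The shallow nest is empty, the spanner hasn't moved, and the robot is clear.

```bash
python3 -c "
from workcell import *
print(job_done())"
```

```text
the job is handed in; nothing more can be done
None
```

The flange now lies bottom-up in the deep leaf of the open nest, the spanner was not moved and the arm never went near the tape measure (not re-checked in the last pictures), and the job was handed in after about 29 s of the 69 s allowed.

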